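# Box the small candle tin and close the sliding lid

## Robot

A 6-joint arm with a two-finger parallel gripper is mounted at the origin on a cart in front of the work surface, level with it; the furniture and walls round the work are solid. World frame = base frame: x ahead of the robot, y to its left, z up, the work surface at z = 0. Lengths are in m, angles in rad, forces in N, time in s.
With the tool pointing down it reaches from about 0.35 to 0.975 m from the base axis. Payload 17.4 kg.
Tool frame: the origin (TCP) lies between the finger pads; the fingertips stand robot.tip_extent ahead of it and the grasp point (between the pads) lies 2 mm behind it (robot.tip_extent is the distance from the TCP to the fingertips, in m); z points along the fingers, y is the line along which they close (so a half turn about z gives the same grasp; the last joint's range is limited). The gripper opens to 85 mm and grips with 20 to 120 N. Pads are 22 mm wide; open, the fingers measure 114 mm over their backs; the gripper's body (76 mm by 85 mm) begins 54 mm behind the grasp point. The pads swing forward as they close: fully open they stand 13 mm farther back than shut.
Start: joints at [1.242, 0.116, 1.442, -0, 1.584, -0.038], TCP at [0.194, 0.647, 0.248] pointing down, gripper open.
Joint ranges: [-2.83, 2.83], [-0.83, 2.19], [0.07, 2.5], [-1.14, 4.28], [0.01, 3], [-2.97, 2.97]. Speed limits (rad/s): [1.89, 1.89, 2.22, 3.14, 3.14, 3.14].

## Interface

Orientations are given as a 3x3 rotation matrix whose columns are the frame's x, y, z axes.
In Python, from workcell import robot gives the robot as it stands. Calls block until the motion is done:
- robot.move_ptp(position, orientation): joint-space move of the TCP to a pose.
- robot.move_linear(position, velocity=0.15, ori=None): straight line of the TCP; ori=None keeps the orientation; velocity is the mean speed in m/s.
- robot.movej(angles): joint-space move.
- robot.move_gripper(opening, grasp_force=None): finger opening in m; grasp_force is the grip in N (None keeps the last); returns when the fingers have stopped.
- robot.dwell(seconds).
- robot.inverse_kinematics(position, orientation): joint angles nearest the present ones, or None.
- robot.read_camera(name): name is "scene" or "top" or "wrist"; returns a dict with "image" (384x512x3 uint8, red, green, blue), "range_z" (384x512 float32, m along the optical axis (not along the pixel's ray), 0 where there is no reading), "fx", "fy", "cx", "cy" (pixels), "k1" (the pictures are not rectified: a ray, as slopes to the right and down, at radius r is drawn at 1 + k1 r^2 times it, then the intrinsics apply), "rvec" (rotation vector, rad) and "tvec" (3), from world to camera coordinates, as OpenCV has them; the wrist camera has in their place "tool_from_camera" (4x4, takes a point from camera to tool coordinates, whose origin is the TCP and whose axes are the flange's). Camera axes: x right, y down, z forward; pixel columns grow to the right and rows downward; lengths in m; the calibration is good to about 2 mm. A picture is of the moment at which its call begins: read the wrist's pose just before it.
A pose or a line that the arm cannot do raises robot.IKError and nothing moves.
- robot.job_done(): hands the job in; it is judged then, once.
Trained networks look in the newest picture that a camera, given by its name, has taken for a name from the list of things; names that differ only in an ending like _2 or _b are one class to them, and where a whole thing is asked for, a point or a joint stands for the part that bears it (a point fixed in the world has none). Each returns a list of dicts, best first, with "p" (0 to 1); they miss things now and then, are a little off and sometimes report something else, mostly with a low value. They report only what shows in the picture. A call takes as long as a camera call. They do not tell look-alikes from the thing itself.
- robot.find_in(target, camera): "location" ([x, y, z] in m, in the coordinates of the camera as it stood for that picture, good to about 4 mm: the middle of the surface that is visible of it).
Readings, each from a call of its own:
- robot.read_t(): time.
- robot.read_joint_positions(): joint angles.
- robot.read_dq(): joint speeds.
- robot.read_effort(): joint torques, N m.
- robot.read_ee_pos(): TCP position.
- robot.read_tcp_rot(): TCP orientation.
- robot.read_wrist_force(): force on the tool from outside, world axes, zero at the start.
- robot.read_ft_torque(): the same for the moment, N m.
- robot.read_finger_gap(): finger opening in m.
- robot.read_grip_force(): force on a finger pad.
Only numpy, scipy, OpenCV 4.12 (cv2) and the standard library are available. Lean on these libraries where they do the work, as an engineer would, in place of code of your own. Each camera call takes 0.05 s, during which the arm holds its last target. There are 200 camera calls.

## Task

Pack the smaller of the two candle tins near the middle of the worktop: set it down (not dropped) upright in the open wooden gift box. The box's thin lid lies too flat to be picked up, so press on it and slide it along the worktop until its pull tab overhangs the front edge, pinch the tab there and lift it, then feed the lid under the lips of the box from the box's open end and push it fully home, and let go. Leave the larger tin and the thermometer where they are.

Things in the scene. Friction and masses are not known exactly. Their poses are not given: they have to be found in the camera images.
- box: Loose open plywood box, 140 (its x) x 90 (y) x 57 mm high, 0.45 kg, mouth (its -x end) roughly towards the robot. Origin: centre of its underside. Inside 124 x 70 mm. Side walls 10 mm thick carry level ledges 47 mm up; above them the groove for the lid is 79 mm wide (splayed to 84 at the mouth), 5.5 mm high, under 4 mm thick lips that are 72 mm apart.
- box_floor (a point): Centre of the box's inner floor, 6 mm above its underside, where the tin goes. Axes as the box's.
- box_mouth (a point): Centre of the box's mouth end at ledge height (box x = -70, z = 47 mm). The front wall ends at this height. For the first 15 mm from here the ledges are open above, so the lid's leading edge can be laid on them; then short ramps (59 mm high) lead under the lips. The lid slides in from here along the box's +x. Axes as the box's.
- box_stop (a point): Middle of the back wall's inner face at ledge height (box x = +62, z = 47 mm): the lid is home when its leading edge meets it; its origin is then at box x = -4 mm, its axes along the box's, and its whole tab stands out of the mouth.
- lid: The box's flat lid: pale plywood 3 mm thick, 45 g, lying flat with its tab towards the front edge. Main panel 132 (its x) x 76 mm (y), leading corners (+x end) rounded 6 mm; at its -x end a pull tab 40 mm wide, 42 mm long, in the same plane. Origin: centre of the main panel's underside, leading edge at x = +66 mm, tab's tip at x = -108 mm.
- lid_tab (a point): Point on the tab where to pinch its two straight side edges (40 mm apart, across the lid's y) with the fingers pointing down on either side: 90 mm from the lid's origin along its -x, at half thickness. Axes as the lid's.
- lid_tip (a point): Middle of the tab's tip, 108 mm from the lid's origin along its -x, at half thickness. Beyond the other end of the lid, from about x = 0.59 m in the world, the tap of the big wax melter stands out 58 to 90 mm above the worktop: reach the lid from the robot's side of it. The kitchen scale right of the melter is 30 mm high.
- worktop_edge (a point): Point on the front edge of the worktop, at the height of its top. The edge is straight and runs along the world's y at this x; nearer the robot there is free air down to the floor. Axes as the world's.
- tin_small: The tin to pack: round grey candle tin with its lid on, 62 mm in diameter, 38 mm high, about 0.09 kg. Origin: centre of its underside, z up.
- tin_large: A larger tin of the same kind, 70 mm in diameter, 47 mm high, too tall to go under the lid; leave it. Origin: centre of its underside.
- thermometer: Probe thermometer, 208 mm long, 24 mm wide, 14 mm high, lying on the worktop; leave it. Origin: centre of the underside.
Things that resemble listed ones, but are neither listed nor needed, are in the scene too. Leave any black or red look-alike of the tin_small alone.

How it is judged:
On the way, in this order (a step that is already met when the one before it is completed fails the run):
1. the small tin stands upright on the floor of the box, released (z of tin_small in the frame of box between 0.003 and 0.011 m and x of tin_small in the frame of box between -0.034 and 0.034 m and y of tin_small in the frame of box between -0.008 and 0.008 m and angle between tin_small's own z axis and vertical below 0.1 rad and contact force between the fingers and tin_small below 0.1 N), for 0.2 s.
2. the lid lies flat on the worktop with its tab out over the front edge by 20 mm or more (x of lid_tip in the frame of worktop_edge below -0.02 m and height (world z) of lid between -0.003 and 0.005 m and angle between lid's own z axis and vertical below 0.05 rad), for 0.2 s.
3. the lid is held in the fingers, lifted clear of the worktop (height (world z) of lid above 0.03 m and contact force between the fingers and lid above 1 N), for 0.2 s.
At the end, for the whole second after the job is handed in: The small tin stands upright on the box's floor; the lid lies in its grooves under the lips, within 5 mm of fully home against the back wall; the box stands level on the worktop; all is at rest and released (x of lid in the frame of box between -0.009 and 0.001 m and y of lid in the frame of box between -0.004 and 0.004 m and z of lid in the frame of box between 0.045 and 0.054 m and angle between the z axis of lid and the z axis of box, either way round below 0.06 rad and angle between box's own z axis and vertical below 0.05 rad and height (world z) of box between -0.01 and 0.01 m and z of tin_small in the frame of box between 0.003 and 0.011 m and x of tin_small in the frame of box between -0.034 and 0.034 m and angle between tin_small's own z axis and vertical below 0.1 rad and linear speed of each of lid, box below 0.02 m/s and contact force between the arm and anything else below 0.5 N); the robot touches nothing.
It fails at once if the small tin is dropped (falls faster than 0.6 m/s outside the fingers) (linear speed of tin_small above 0.6 m/s and contact force between the fingers and tin_small below 0.05 N).
It fails at once if the larger tin or the thermometer is moved by more than 30 mm (distance of any of tin_large, thermometer from where it was at the start of the episode above 0.03 m).
It also fails if it takes over 64 s, if anything falls off the work surface, if the arm or the gripper's body presses on something with over 40 N, if the wrist force passes 120 N, or if a joint passes its speed limit or range.

## Working session

There is one attempt and no reset: what is moved stays moved. The work goes in short steps, each a Python script; the robot and the scene stay as the last script left them, time stands still between calls to the robot, and variables do not carry over. Pictures are saved under pics/ and viewed, at most 12 in all, crops included, and the job is handed in when it is done.

```bash
mkdir -p pics
cat > h.py <<'E'
import numpy as np, cv2
from workcell import robot
def cam(n):
    R=robot.read_tcp_rot() if n=='wrist' else None; P=robot.read_ee_pos() if n=='wrist' else None
    c=robot.read_camera(n)
    if n=='wrist':
        T=np.eye(4);T[:3,:3]=R;T[:3,3]=P
        c['W']=T@np.array(c['tool_from_camera'])
    else:
        Rm=cv2.Rodrigues(np.array(c['rvec'],float))[0];W=np.eye(4);W[:3,:3]=Rm.T;W[:3,3]=-Rm.T@np.array(c['tvec'],float).ravel();c['W']=W
    return c
def save(c,f,crop=None,s=1):
    im=c['image'][...,::-1]
    if crop: im=im[crop[1]:crop[3],crop[0]:crop[2]]
    cv2.imwrite('pics/'+f,cv2.resize(np.ascontiguousarray(im),None,fx=s,fy=s,interpolation=cv2.INTER_CUBIC))
def slopes(c,uv):
    uv=np.atleast_2d(np.array(uv,float));d=(uv-[c['cx'],c['cy']])/[c['fx'],c['fy']];s=d.copy()
    for _ in range(20): s=d/(1+c['k1']*(s**2).sum(1,keepdims=True))
    return s
def onplane(c,uv,z):
    s=slopes(c,uv);D=np.c_[s,np.ones(len(s))]@c['W'][:3,:3].T;o=c['W'][:3,3]
    return o+D*((z-o[2])/D[:,2])[:,None]
def cloud(c):
    h,w=c['range_z'].shape;u,v=np.meshgrid(np.arange(w),np.arange(h))
    s=slopes(c,np.c_[u.ravel(),v.ravel()]);P=np.c_[s,np.ones(len(s))]*c['range_z'].reshape(-1,1)
    P=P@c['W'][:3,:3].T+c['W'][:3,3];P[c['range_z'].ravel()==0]=np.nan
    return P.reshape(h,w,3)
def proj(c,p):
    q=(np.atleast_2d(p)-c['W'][:3,3])@c['W'][:3,:3];s=q[:,:2]/q[:,2:];s=s*(1+c['k1']*(s**2).sum(1,keepdims=True))
    return s*[c['fx'],c['fy']]+[c['cx'],c['cy']]
def tw(c,p): return c['W'][:3,:3]@np.array(p)+c['W'][:3,3]
def ori(a): # tool down, closing axis y at angle a (world)
    y=np.array([np.cos(a),np.sin(a),0]);z=np.array([0,0,-1.]);return np.c_[np.cross(y,z),y,z]
E
python3 - <<'E'
from h import *
print(robot.tip_extent, robot.read_tcp_rot().round(3) if hasattr(robot.read_tcp_rot(),'round') else robot.read_tcp_rot(), robot.read_t())
for n in ('scene','top'):
    c=cam(n);save(c,n+'0.png',s=1.5)
    print(n,c['W'].round(3).tolist())
    for t in ('box','lid','lid_tab','lid_tip','tin_small','tin_large','thermometer','worktop_edge'):
        try: r=robot.find_in(t,n)
        except Exception as e: print(t,e);continue
        for d in r[:5]:
            w=tw(c,d['location']);print(t,round(d['p'],2),w.round(3),proj(c,w).round(0))
E
```

```text
0.017 [[-0.958  0.287 -0.   ]
 [ 0.287  0.958 -0.001]
 [ 0.    -0.001 -1.   ]] 0.0
scene [[0.892, -0.297, 0.342, 0.027], [-0.452, -0.604, 0.656, -1.047], [0.011, -0.74, -0.673, 1.099], [0.0, 0.0, 0.0, 1.0]]
box 0.67 [ 0.601 -0.241  0.032] [[293. 241.]]
box 0.62 [0.502 0.285 0.005] [[202. 164.]]
lid 0.68 [ 0.502  0.286 -0.002] [[202. 166.]]
lid_tab 0.64 [0.501 0.287 0.002] [[202. 165.]]
lid_tip 0.72 [0.5   0.288 0.003] [[201. 164.]]
tin_small 0.96 [ 0.435 -0.338  0.039] [[261. 280.]]
tin_small 0.87 [ 0.532 -0.387  0.038] [[299. 280.]]
tin_small 0.72 [ 0.461 -0.032  0.033] [[226. 213.]]
tin_large 0.7 [0.457 0.095 0.046] [[210. 188.]]
worktop_edge it knows: box, box_floor, box_mouth, box_stop, lid, lid_tab, lid_tip, thermometer, tin_large, tin_small
top [[0.112, -0.955, 0.274, 0.137], [-0.994, -0.107, 0.033, -0.123], [-0.003, -0.276, -0.961, 1.511], [0.0, 0.0, 0.0, 1.0]]
box 0.85 [ 0.603 -0.237  0.005] [[302. 193.]]
lid 0.79 [0.508 0.289 0.006] [[154. 203.]]
lid_tab 0.65 [0.508 0.286 0.008] [[154. 202.]]
lid_tip 0.78 [0.503 0.29  0.004] [[153. 204.]]
tin_small 0.73 [ 0.444 -0.319  0.034] [[323. 237.]]
tin_small 0.64 [ 0.467 -0.021  0.037] [[238. 221.]]
tin_small 0.53 [ 0.536 -0.381  0.042] [[343. 213.]]
tin_large 0.53 [0.461 0.111 0.045] [[199. 218.]]
worktop_edge it knows: box, box_floor, box_mouth, box_stop, lid, lid_tab, lid_tip, thermometer, tin_large, tin_small
```

View pics/scene0.png

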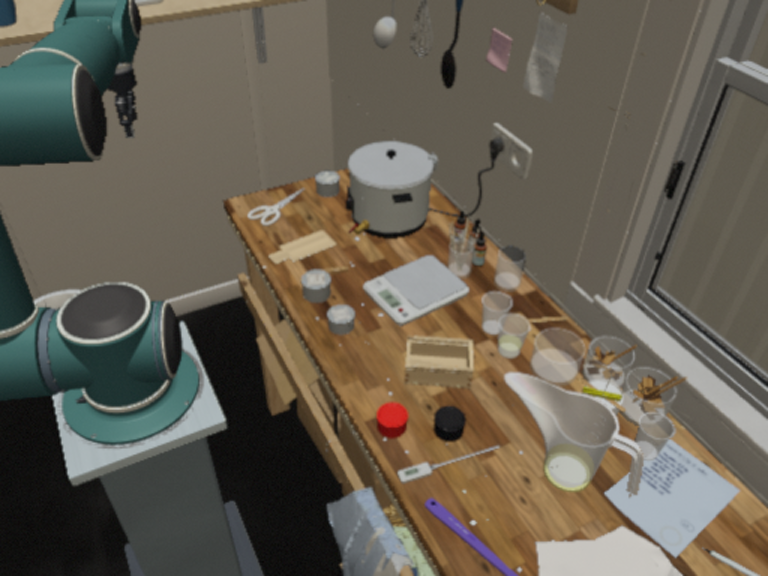

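View pics/top0.png

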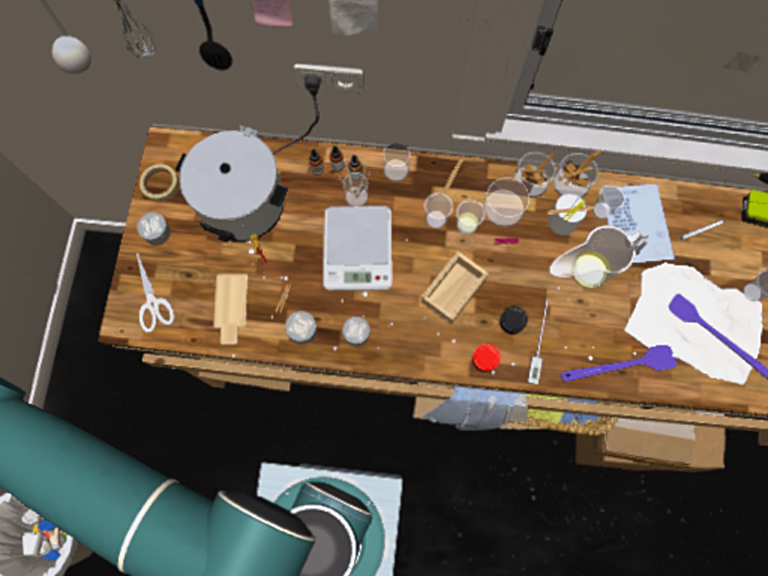

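Top view (enlarged pixels): the small grey tin is at (356,330) and the large one at (301,326), with the lid at (231,308) and its tab pointing down to the front edge. The open box is at (455,287). The red tin (487,357) and black tin (513,320) are look-alikes, and another grey tin stands far left at (153,228), away from the middle. Of the two in the middle, the one at (356,330) appears smaller. Next I'll look closer with the wrist camera.

Run:
```python
from h import *
import pickle
out={}
for n,p in (('lid',(0.43,0.28,0.36)),('tin',(0.44,0.03,0.34)),('box',(0.52,-0.20,0.36))):
    robot.move_ptp(np.array(p),ori(np.pi/2)); 
    c=cam('wrist'); out[n]=c
    if n=='lid': print(np.array(c['tool_from_camera']).round(3).tolist(),c['fx'])
    for t in ('box','lid','lid_tip','tin_small','tin_large','box_mouth'):
        for d in robot.find_in(t,'wrist')[:3]:
            w=tw(c,d['location']);print(n,t,round(d['p'],2),w.round(3),proj(c,w).round(0))
pickle.dump(out,open('w.pkl','wb'))
im=np.hstack([cv2.resize(out[k]['image'][...,::-1],(400,300)) for k in ('lid','tin')])
b=np.hstack([cv2.resize(out['box']['image'][...,::-1],(400,300)),cv2.resize(cv2.applyColorMap(np.nan_to_num(np.clip(cloud(out['box'])[...,2]*2500,0,255)).astype(np.uint8),2),(400,300))])
cv2.imwrite('pics/w1.png',np.vstack([im,b]));print(robot.read_t())
```

```text
[[0.001, -0.955, -0.295, 0.076], [1.0, 0.001, 0.001, -0.0], [-0.001, -0.295, 0.955, -0.126], [0.0, 0.0, 0.0, 1.0]] 269.92733239330306
lid box 0.75 [ 0.588 -0.193  0.03 ] [[ 13. 240.]]
lid lid 0.65 [0.497 0.289 0.004] [[261. 192.]]
lid lid_tip 0.69 [0.502 0.29  0.002] [[262. 194.]]
lid tin_small 0.86 [ 0.468 -0.007  0.037] [[ 91. 181.]]
lid tin_large 0.75 [0.458 0.114 0.046] [[158. 176.]]
lid box_mouth 0.91 [ 0.588 -0.192  0.026] [[ 15. 240.]]
tin box 0.58 [ 0.597 -0.244  0.025] [[107. 245.]]
tin lid 0.61 [0.497 0.292 0.005] [[402. 190.]]
tin lid_tip 0.94 [0.502 0.286 0.002] [[398. 192.]]
tin tin_small 0.84 [ 0.533 -0.368  0.033] [[ 32. 213.]]
tin tin_small 0.73 [0.502 0.288 0.004] [[399. 192.]]
tin tin_small 0.69 [ 0.467 -0.016  0.04 ] [[228. 177.]]
tin tin_large 0.76 [0.456 0.108 0.044] [[305. 171.]]
tin box_mouth 0.65 [ 0.598 -0.244  0.028] [[107. 246.]]
box box 0.87 [ 0.6   -0.231  0.01 ] [[239. 199.]]
box lid_tip 0.92 [0.53  0.264 0.003] [[504. 163.]]
box tin_small 0.97 [ 0.436 -0.32   0.034] [[181. 107.]]
box tin_small 0.97 [ 0.535 -0.376  0.036] [[153. 168.]]
box tin_small 0.88 [ 0.473 -0.024  0.038] [[364. 131.]]
box tin_large 0.68 [0.461 0.101 0.044] [[442. 124.]]
box box_mouth 0.66 [ 0.601 -0.233  0.01 ] [[239. 200.]]
5.45
```

View pics/w1.png

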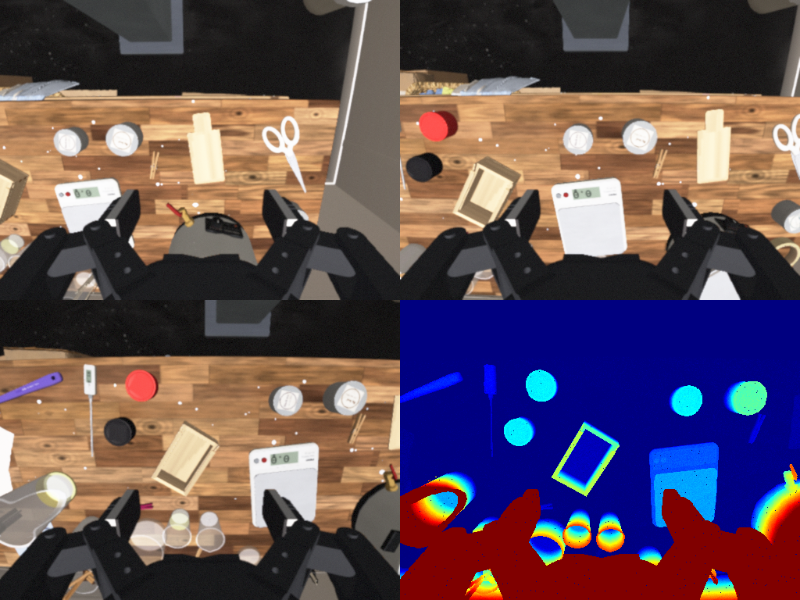

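Wrist views (w1): the two grey tins are at about (568,140) for the smaller and (640,137) for the larger. The lid's tab faces the edge, and the box is yawed with the scale beside it. Now I'll measure all of this from the depth data, using two wrist positions.

```bash
cat > meas.py <<'E'
from h import *
def tins(c,near,r=0.06):
    P=cloud(c);m=(np.linalg.norm(P[...,:2]-near,axis=-1)<r)&(P[...,2]>0.028)&(P[...,2]<.06)
    z=np.median(P[m][:,2]);m&=abs(P[...,2]-z)<.005
    uv=cv2.findContours(m.astype(np.uint8),0,1)[0];uv=max(uv,key=cv2.contourArea)[:,0]
    w=onplane(c,uv,z)[:,:2].astype(np.float32);(x,y),rr=cv2.minEnclosingCircle(w);hull=cv2.convexHull(w)
    return np.round([x,y,z,rr,np.sqrt(cv2.contourArea(hull)/np.pi)],4)
def lidfit(c,near=(0.50,0.288),z=.003,r=0.13):
    im=c['image'].astype(int);h,w=im.shape[:2];u,v=np.meshgrid(np.arange(w),np.arange(h))
    X=onplane(c,np.c_[u.ravel(),v.ravel()],z).reshape(h,w,3)
    m=(np.linalg.norm(X[...,:2]-near,axis=-1)<r)&(im[...,1]>165)&(im[...,2]>120)&(im[...,0]-im[...,2]<110)&(im[...,0]-im[...,2]>15)
    m=cv2.morphologyEx(m.astype(np.uint8),cv2.MORPH_OPEN,np.ones((3,3)))
    cs=max(cv2.findContours(m,0,1)[0],key=cv2.contourArea);k=np.zeros((h,w),np.uint8);cv2.drawContours(k,[cs],-1,1,-1)
    p=X[k>0][:,:2]
    # fit template by maximizing overlap on ground grid
    from scipy.optimize import minimize
    g=np.stack(np.meshgrid(np.arange(-.15,.15,.001),np.arange(-.15,.15,.001),indexing='ij'),-1)+near
    uvg=proj(c,np.c_[g.reshape(-1,2),np.full(g.shape[0]*g.shape[1],z)])
    I=cv2.remap(k.astype(np.float32),uvg[:,0].astype(np.float32).reshape(300,300),uvg[:,1].astype(np.float32).reshape(300,300),1)
    I=np.nan_to_num(I)
    def f(q):
        a=q[2];d=g-q[:2]; x=d[...,0]*np.cos(a)+d[...,1]*np.sin(a);y=-d[...,0]*np.sin(a)+d[...,1]*np.cos(a)
        s=lambda t:1/(1+np.exp(-np.clip(t/.0008,-40,40)))
        T=np.maximum(s(.066-abs(x))*s(.038-abs(y)),s(.02-abs(y))*s(x+.108)*s(.0-x));return ((T-I)**2).sum()
    best=None
    for a in (-.3,0,.3):
        r=minimize(f,[*(p.mean(0)+[.01,0]),a],method='Nelder-Mead',options=dict(xatol=1e-5,fatol=.1,initial_simplex=None))
        if best is None or r.fun<best.fun: best=r
    return best.x.round(4),round(best.fun/I.sum(),3),int(I.sum())
def boxfit(c,near=(0.6,-0.235)):
    P=cloud(c);m=(np.linalg.norm(P[...,:2]-near,axis=-1)<.105)&(P[...,2]>0.040)&(P[...,2]<.066)
    m=cv2.morphologyEx(m.astype(np.uint8),cv2.MORPH_OPEN,np.ones((2,2)))>0
    p=P[m];return p
def edge(c):
    P=cloud(c);x=[]
    for u in range(100,420,8):
        q=P[:,u];q=q[(abs(q[:,2])<.008)]
        if len(q):x.append(np.min(q[:,0]))
    return np.percentile(x,[10,50,90]).round(4)
E
python3 - <<'E'
from meas import *
import pickle
o=pickle.load(open('w.pkl','rb'))
for k,c in o.items():
    for nm,n in (('small',(.466,-.02)),('large',(.459,.105))):
        try: print(k,nm,tins(c,n))
        except Exception as e: print(k,nm,e)
    print(k,'edge',edge(c))
for k in('lid','tin'):
    print(k,'lid',lidfit(o[k]))
for k in ('box','tin'):
    p=boxfit(o[k]);(ce,sz,an)=cv2.minAreaRect(p[:,:2].astype(np.float32));print(k,ce,sz,an,len(p))
    for a in (an,):
        a=np.radians(a);d=(p[:,:2]-ce)@np.c_[[np.cos(a),np.sin(a)],[-np.sin(a),np.cos(a)]]
        for ax in (0,1):
            for s in (-1,1):
                q=d[:,ax]*s; m=(q>sz[ax]/2-.012)&(abs(d[:,1-ax])<sz[1-ax]/2-.02);th=a+ax*np.pi/2+(np.pi if s<0 else 0)
                print('side dir',np.round(np.degrees(th)),np.percentile(p[m][:,2],[20,50,80]).round(4) if m.any() else None, m.sum())
E
```

```text
lid small [ 0.47   -0.0157  0.0371  0.0326  0.0311]
lid large [0.463  0.1113 0.0461 0.036  0.0349]
lid edge [0.3799 0.3804 0.3814]
tin small [ 0.4697 -0.0169  0.0374  0.0315  0.0307]
tin large [0.4624 0.1107 0.0465 0.0356 0.0348]
tin edge [0.3796 0.3802 0.3811]
box small [ 0.4706 -0.0185  0.0378  0.0319  0.0311]
box large [0.4647 0.1085 0.0467 0.0373 0.0355]
box edge [0.3804 0.3808 0.3818]
lid lid (array([0.5173, 0.2941, 0.1319]), np.float64(0.223), 15584)
tin lid (array([0.5172, 0.2939, 0.1289]), np.float64(0.214), 15318)
box (0.6167343854904175, -0.2348991185426712) (0.10309164226055145, 0.16987663507461548) 58.27919387817383 1590
side dir 238.0 [0.0141 0.0558 0.0568] 410
side dir 58.0 [-0.0008 -0.0001  0.0005] 88
side dir 328.0 [-0.0009 -0.      0.0003] 13
side dir 148.0 [0.0458 0.0467 0.0475] 193
tin (0.5453399419784546, -0.19339542090892792) (0.09823068231344223, 0.40519773960113525) 48.163414001464844 1633
side dir 228.0 [0.046  0.0481 0.0564] 189
side dir 48.0 [0.0408 0.0549 0.0565] 384
side dir 318.0 [-0.0011 -0.0003  0.0003] 14
side dir 138.0 None 0
```

```bash
python3 - <<'E'
import re
s=open('meas.py').read()
s=s.replace("m=(np.linalg.norm(X[...,:2]-near,axis=-1)<r)&(im[...,1]>165)&(im[...,2]>120)&(im[...,0]-im[...,2]<110)&(im[...,0]-im[...,2]>15)",
"R=(np.linalg.norm(X[...,:2]-near,axis=-1)<r)&(X[...,0]>.37);b=c['image'][...,2];t=cv2.threshold(b[R],0,255,cv2.THRESH_OTSU)[0];m=R&(b>t)")
s=s[:s.index('def boxfit')]+'''def boxfit(c,near=(0.6,-0.235)):
    P=cloud(c);m=(np.linalg.norm(P[...,:2]-near,axis=-1)<.1)&(P[...,2]>0.042)&(P[...,2]<.062)
    n,l,st,_=cv2.connectedComponentsWithStats(m.astype(np.uint8),connectivity=8);i=1+np.argmax(st[1:,4]);p=P[l==i]
    from scipy.optimize import minimize
    def f(q):  # soft: all top points lie within the wall ring
        d=p[:,:2]-q[:2];x=d@[np.cos(q[2]),np.sin(q[2])];y=d@[-np.sin(q[2]),np.cos(q[2])]
        out=np.maximum(np.maximum(abs(x)-.07,abs(y)-.045),0);inn=np.maximum(np.minimum(.062-abs(x),.035-abs(y)),0)
        return np.minimum(out+inn,.01).sum()
    rs=[minimize(f,[*near,a],method='Nelder-Mead',options=dict(xatol=1e-5,fatol=1e-5)) for a in (-1.2,-.9,-.6,-.3,.0,.3,.6,.9)]
    r=min(rs,key=lambda r:r.fun);q=r.x;d=p[:,:2]-q[:2];x=d@[np.cos(q[2]),np.sin(q[2])];y=d@[-np.sin(q[2]),np.cos(q[2])]
    e=lambda m:np.round(np.median(p[m][:,2]),4) if m.any() else None
    return q.round(4),r.fun/len(p),len(p),'+x,-x,+y,-y',e((x>.06)&(abs(y)<.03)),e((x<-.06)&(abs(y)<.03)),e((y>.036)&(abs(x)<.05)),e((y<-.036)&(abs(x)<.05))
'''+s[s.index('def edge'):]
open('meas.py','w').write(s)
E
python3 - <<'E'
from meas import *
import pickle
o=pickle.load(open('w.pkl','rb'))
for k in('lid','tin'):
    print(k,'lid',lidfit(o[k]))
for k in ('box','tin'):
    print(k,boxfit(o[k]))
c=o['box'];save(c,'b.png',(190,60,512,240),2.4)
E
```

```text
lid lid (array([0.517 , 0.2941, 0.1296]), np.float64(0.009), 11759)
tin lid (array([0.517 , 0.2936, 0.1266]), np.float64(0.009), 11832)
box (array([ 0.5993, -0.2345, -0.5513]), np.float64(4.9424385876502416e-06), 1548, '+x,-x,+y,-y', np.float64(0.0551), np.float64(0.0467), np.float64(0.0563), np.float64(0.0563))
tin (array([ 0.5993, -0.2338, -0.5504]), np.float64(3.441205069863321e-05), 1547, '+x,-x,+y,-y', np.float64(0.0536), np.float64(0.0464), np.float64(0.0561), np.float64(0.0558))
```

View pics/b.png

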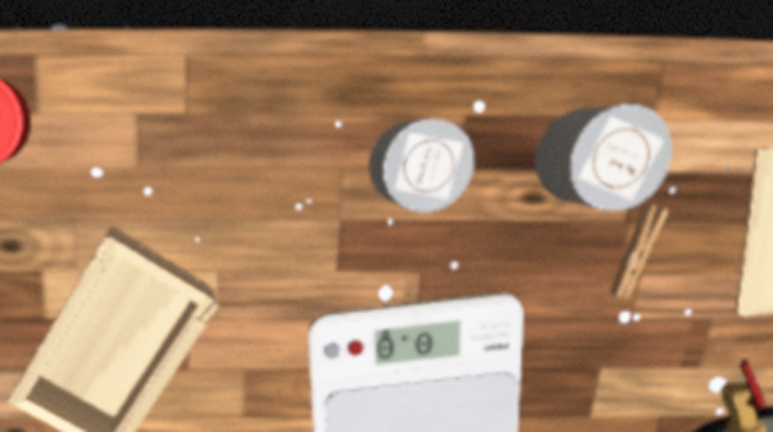

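Crop: the small grey tin is at (428,167), visibly smaller and lower than the large one at (620,157). Measured radius is 31 mm and height 37–38 mm, which matches. The box's mouth wall reads 47 mm and its sides 56 mm, so its yaw is confirmed. Now I'll grasp the tin.

Run:
```python
from h import *
import pickle
o=pickle.load(open('w.pkl','rb'));P=cloud(o['lid']);m=(P[...,0]>.30)&(P[...,0]<.375)&(abs(P[...,1]-.28)<.08)
print('below edge heights',np.nanpercentile(P[m][:,2],[0,5,50,95,99]) if m.any() else None,m.sum())
O=ori(-.551+np.pi); t=np.array([.470,-.0170])
robot.move_gripper(.085,30)
robot.move_ptp([*t,.10],O); f0=np.array(robot.read_wrist_force())
robot.move_linear([*t,.020],.15); robot.move_gripper(.055,25)
print('gap',robot.read_finger_gap(),robot.read_grip_force(),np.array(robot.read_wrist_force())-f0)
robot.move_linear([*t,.15],.2)
print(robot.read_finger_gap(),robot.read_grip_force(),robot.read_t(),robot.read_joint_positions())
b=np.array([.5993,-.2342]);robot.move_ptp([*b,.15],O)
c=cam('wrist');save(c,'held.png',s=1.5);print(robot.read_ee_pos(),robot.read_t(), np.array(robot.read_wrist_force())-f0)
```

```text
below edge heights [-0.9076496  -0.90431301 -0.89975729 -0.89583238 -0.89383222] 515
gap 0.05900208230318227 26.03938233893132 [-3.13929225 -1.18321289  6.44255134]
0.05928716022383054 27.267175687593408 8.7333 [-9.03912606e-02 -3.01625310e-01  1.99249709e+00 -3.47367386e-05
  1.45213046e+00 -2.68099350e+00]Traceback (most recent call last):
  File "<stdin>", line 12, in <module>
workcell.IKError: the arm cannot take that pose within its joint ranges
```

Run:
```python
from h import *
O=ori(-.551); b=np.array([.5993,-.2342]);robot.move_ptp([*b,.15],O)
c=cam('wrist');save(c,'held.png',s=1.5);print(robot.read_ee_pos(),robot.read_t(), np.array(robot.read_wrist_force()),robot.read_finger_gap())
```

```text
[ 0.59926541 -0.23402815  0.14999109] 11.175 [-0.18009816  0.3172314  -2.41480297] 0.0587852842549264
```

View pics/held.png

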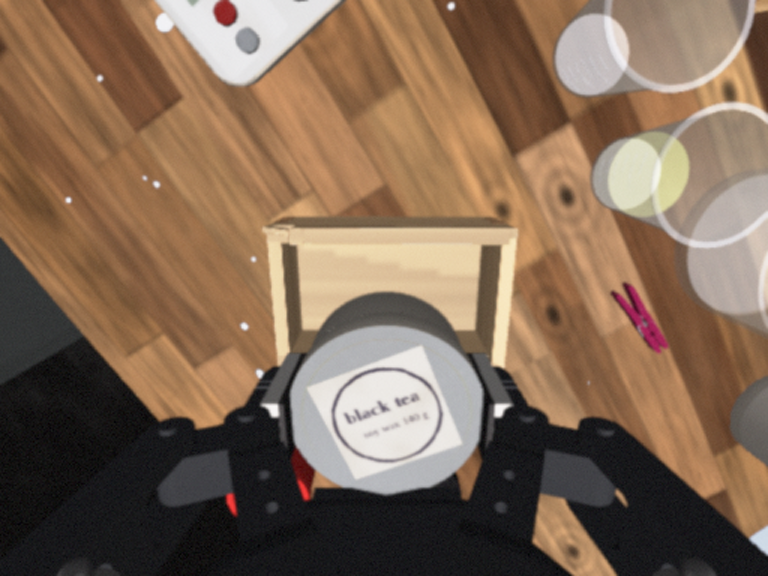

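The tin is held level, pads at (280,410) and (492,410), above the box. I'll measure where its centre is in the grip, correct for that, and lower it.

Run:
```python
from h import *
O=ori(-.551); b=np.array([.5993,-.2342])
c=cam('wrist');P=cloud(c);m=(abs(P[...,2]-.168)<.008)&(np.linalg.norm(P[...,:2]-b,axis=-1)<.034)&(c['image'].min(-1)>70)
z=np.median(P[m][:,2]);(x,y),r=cv2.minEnclosingCircle(P[m][:,:2].astype(np.float32))
ux=np.array([np.cos(-.551),np.sin(-.551)]);uy=np.array([-ux[1],ux[0]])
d=np.array([x,y])-b;print('z',z,'r',r,'off x,y',d@ux,d@uy, np.median(P[m][:,:2]-b,axis=0)@np.c_[ux,uy])
dy=d@uy if abs(d@uy)<.006 else 0
t=b-uy*dy
robot.move_linear([*t,.07],.2); f0=np.array(robot.read_wrist_force())
robot.move_linear([*t,.034],.1)
for h in (.031,.029,.0275,.0265,.0255):
    robot.move_linear([*t,h],.05); f=np.array(robot.read_wrist_force())-f0; print(h,f.round(1))
    if f[2]>4: break
    if np.hypot(*f[:2])>6: print('side!');break
print(robot.read_t(),robot.read_ee_pos())
```

```text
z 0.16610057719392485 r 0.03331328555941582 off x,y -6.877125338196842e-05 0.0033874153827382113 [-0.00016251  0.00459509]
0.031 [-0.2  1.5 -1. ]
0.029 [ 0.4  1.7 -1.7]
0.0275 [ 0.8  2.5 -1.5]
0.0265 [-4.5  2.8  8.8]
13.2833 [ 0.59761366 -0.23707844  0.02732668]
```

Run:
```python
from h import *
from meas import *
robot.move_gripper(.076); p=np.array(robot.read_ee_pos());robot.dwell(.1)
robot.move_linear([p[0],p[1],.13],.2)
robot.move_ptp([.53,-.17,.30],ori(1.02));c=cam('wrist')
q=boxfit(c);print(q)
b=np.array(q[0]);P=cloud(c);m=(np.linalg.norm(P[...,:2]-b[:2],axis=-1)<.045)&(abs(P[...,2]-.043)<.006)
uv=cv2.findContours(cv2.morphologyEx(m.astype(np.uint8),2,np.ones((3,3))),0,1)[0]
uv=max(uv,key=cv2.contourArea)[:,0];w=onplane(c,uv,np.median(P[m][:,2]))[:,:2]
(x,y),r=cv2.minEnclosingCircle(w.astype(np.float32));d=np.array([x,y])-b[:2];a=b[2]
print('tin in box',d@[np.cos(a),np.sin(a)],d@[-np.sin(a),np.cos(a)],np.median(P[m][:,2]),r,robot.read_t())
save(c,'packed.png')
```

```text
(array([ 0.5997, -0.2344, -0.5516]), np.float64(7.006868589133914e-06), 2018, '+x,-x,+y,-y', np.float64(0.0547), np.float64(0.0465), np.float64(0.0563), np.float64(0.0562))
tin in box -0.0019301728297313242 -0.0013364611356617812 0.04338965880302714 0.032163094729185104 15.7667
```

View pics/packed.png

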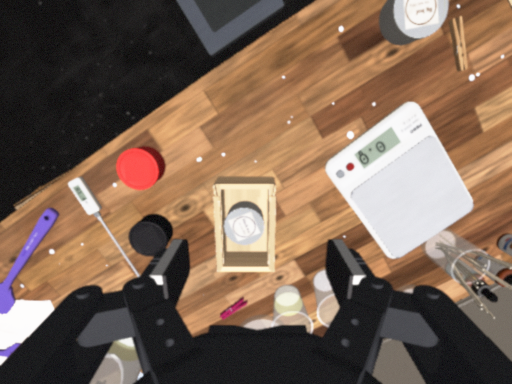

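The tin stands in the box at (−2, −1 mm), top at 43 mm. In the picture it sits at (243,225) inside the box. Next I'll press on the lid and slide it.

Run:
```python
from h import *
yaw=.128;O=ori(yaw+np.pi/2);u=np.array([np.cos(yaw),np.sin(yaw)]);L=np.array([.517,.2939])
p=L-.025*u
robot.move_gripper(.04,40)
robot.move_ptp([*p,.06],O);f0=np.array(robot.read_wrist_force());print(robot.read_t(),robot.read_finger_gap())
robot.move_linear([*p,.030],.15);h=.030
fz=0
while h>.006:
    h-=.0015;robot.move_linear([*p,h],.06);fz=(np.array(robot.read_wrist_force())-f0)[2]
    if fz>6: break
print('contact',h,fz,robot.read_ee_pos())
s=0
while s<.0705:
    s+=.01;s=min(s,.071);q=p-u*s
    robot.move_linear([*q,h],.08);f=np.array(robot.read_wrist_force())-f0
    print(round(s,3),round(h,4),f.round(1))
    h+= -.0007 if f[2]<6 else (.0005 if f[2]>16 else 0)
print(robot.read_t())
e=np.array(robot.read_ee_pos());robot.move_linear([e[0],e[1],.05],.15)
robot.move_ptp([.40,.28,.26],ori(np.pi/2));c=cam('wrist')
import pickle;pickle.dump(c,open('lid2.pkl','wb'))
from meas import lidfit
print(lidfit(c,near=(.447,.285),r=.13),robot.read_t());save(c,'lid2.png')
```

```text
18.0917 0.04039346567613553
contact 0.017999999999999988 7.263336087098024 [0.4924487  0.29083545 0.01852319]
0.01 0.018 [-4.  -0.6  8.9]
0.02 0.018 [-4.8 -0.5 10.1]
0.03 0.018 [-3.8 -0.8 11.2]
0.04 0.018 [-5.1 -0.9 11.2]
0.05 0.018 [-4.8 -0.4 13. ]
0.06 0.018 [-4.8 -0.  13.4]
0.07 0.018 [-3.6 -0.5 13.1]
0.071 0.018 [ 0.9 -0.7  9.6]
22.6167
(array([0.4875, 0.2898, 0.1199]), np.float64(0.008), 11722) 23.8833
```

View pics/lid2.png

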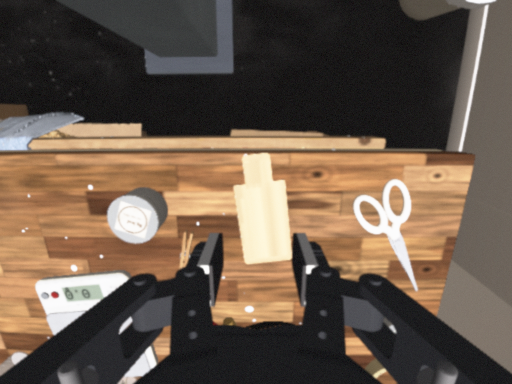

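The lid moved only about 30 mm (tip at (256,154), just at the edge) because the fingers partly slipped. I'll press harder and slide it the rest of the way.

```bash
cat > slide.py <<'E'
from h import *
from meas import lidfit
import sys
def slide(L,yaw,dist,target,v=.08):
    O=ori(yaw+np.pi/2);u=np.array([np.cos(yaw),np.sin(yaw)]);p=np.array(L)-.0*u
    robot.move_ptp([*p,.05],O);f0=np.array(robot.read_wrist_force())
    robot.move_linear([*p,.0195],.15);h=.0195
    for _ in range(8):
        h-=.0008;robot.move_linear([*p,h],.06);f=(np.array(robot.read_wrist_force())-f0)
        if f[2]>target: break
    print('h',h,f.round(1));s=0
    while s<dist-1e-6:
        s=min(s+.015,dist);robot.move_linear([*(p-u*s),h],v);f=np.array(robot.read_wrist_force())-f0;print(round(s,3),round(h,4),f.round(1))
        h+=-.0005 if f[2]<target-3 else (.0005 if f[2]>target+6 else 0)
    e=np.array(robot.read_ee_pos());robot.move_linear([e[0],e[1],.05],.2)
    robot.move_ptp([.40,.28,.26],ori(np.pi/2));c=cam('wrist')
    r=lidfit(c,near=(.445,.285),r=.13);print(r,robot.read_t());return c,r
E
python3 - <<'E'
from slide import *
slide((.4875,.2898),.12,.046,22)
E
```

```text
h 0.016300000000000005 [-12.2  -5.5  25. ]
0.015 0.0163 [-4.2 -1.3 18.7]
0.03 0.0158 [-1.4 -0.9 21.2]
0.045 0.0158 [-1.2 -1.3 21.5]
0.046 0.0158 [ 3.4 -0.1 18.4]
(array([0.4486, 0.2853, 0.035 ]), np.float64(0.109), 10569) 28.6417
```

```bash
sed -i 's/X\[...,0\]>.37)/X[...,0]>.31)/' meas.py
python3 - <<'E'
from slide import *
c=cam('wrist');r=lidfit(c,near=(.445,.285),r=.13);print(r,edge(c))
P=cloud(c);m=(P[...,0]<.372)&(P[...,0]>.32)&(abs(P[...,2])<.02)&(abs(P[...,1]-.28)<.05);p=P[m];print(m.sum(),p[:,0].min(),np.median(p[:,1]),np.median(p[:,2]))
save(c,'lid3.png',(180,90,340,270),3)
E
```

```text
Traceback (most recent call last):
NameError: name 'edge' is not defined
```

Run:
```python
from slide import *
c=cam('wrist');r=lidfit(c,near=(.445,.285),r=.13);print(r)
P=cloud(c);m=(P[...,0]<.372)&(P[...,0]>.32)&(abs(P[...,2])<.02)&(abs(P[...,1]-.28)<.05);p=P[m];print(m.sum(),p[:,0].min(),np.median(p[:,1]),np.median(p[:,2]))
save(c,'lid3.png',(180,90,340,270),3)
```

```text
(array([0.4482, 0.285 , 0.0357]), np.float64(0.255), 16065)
665 0.339765537430203 0.2822513891902887 0.0028075689180949714
```

View pics/lid3.png

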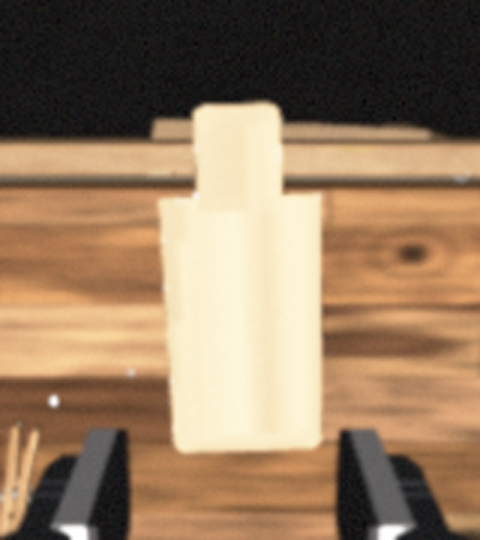

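The lid now lies with its tab about 40 mm over the edge (tip at (237,103) in the crop), and the depth data agrees with the fit. Next I'll pinch the tab and lift.

Run:
```python
from h import *
a=.0355;t=[.3584,.2818];O=ori(a+np.pi/2)
robot.move_gripper(.062,80)
robot.move_ptp([*t,.06],O);f0=np.array(robot.read_wrist_force())
robot.move_linear([*t,-.0005],.12);robot.move_gripper(.03,80)
print(robot.read_finger_gap(),robot.read_grip_force(),(np.array(robot.read_wrist_force())-f0).round(1))
robot.move_linear([*t,.13],.12)
print(robot.read_finger_gap(),robot.read_grip_force(),robot.read_t())
b=np.array([.5997,-.2344]);yb=-.5516;ux=np.array([np.cos(yb),np.sin(yb)])
robot.move_ptp([*(b-ux*.250),.13],ori(yb+np.pi/2))
c=cam('wrist');print(robot.read_ee_pos(),robot.read_t());save(c,'ins0.png')
import pickle;pickle.dump(c,open('ins0.pkl','wb'))
# lid in world by depth: points near z ~.13
P=cloud(c);R=np.array(robot.read_ee_pos())
d=P-R;x=d[...,:2]@ux;y=d[...,:2]@[-ux[1],ux[0]]
m=(x>.03)&(x<.17)&(abs(y)<.05)&(P[...,2]>.09)&(P[...,2]<.17)
A=np.c_[x[m],y[m],np.ones(m.sum())];k=np.linalg.lstsq(A,P[m][:,2],rcond=None)[0];res=P[m][:,2]-A@k;g=abs(res)<.004
k=np.linalg.lstsq(A[g],P[m][g][:,2],rcond=None)[0];print('plane pitch,roll,z0(top)',k,m.sum(),g.sum())
pts=np.c_[x[m],y[m]][g].astype(np.float32);r=cv2.minAreaRect(pts);print(r,np.percentile(pts,[1,99],axis=0))
```

```text
0.03734478370651636 79.19864416122437 [-0.4 -0.1  6.2]
0.03687853869826035 79.95703339576721 32.1833
[ 0.38703957 -0.10267522  0.12995214] 33.6667
plane pitch,roll,z0(top) [-0.01137362  0.00083617  0.13183692] 1384 1384
((0.03704998642206192, -0.0001792367547750473), (0.014068848453462124, 0.0488712415099144), 0.042618151754140854) [[ 0.03010422 -0.02394445]
 [ 0.04281199  0.02359116]]
```

View pics/ins0.png

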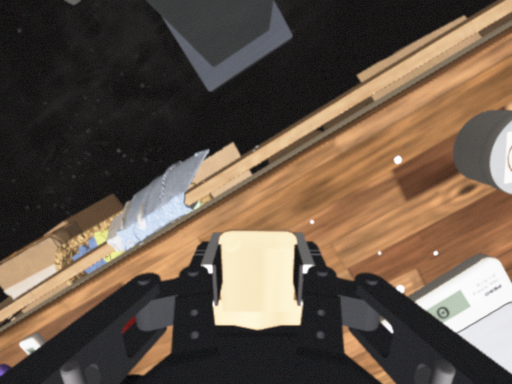

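The wrist view shows the tab held between the pads at (258,280), but the panel is hidden under the gripper. I'll get the lid's attitude from the whole tab and check it against the fixed cameras.

Run:
```python
from h import *
import pickle
c=pickle.load(open('ins0.pkl','rb'));R=np.array(robot.read_ee_pos());yb=-.5516
ux=np.array([np.cos(yb),np.sin(yb)]);uy=np.array([-ux[1],ux[0]])
def fit(c,x0,x1,yw,tag):
    P=cloud(c);d=P-R;x=d[...,:2]@ux;y=d[...,:2]@uy
    m=(x>x0)&(x<x1)&(abs(y)<yw)&(abs(P[...,2]-.13)<.012)&(c['image'].min(-1)>110)
    if m.sum()<20: print(tag,'few');return
    A=np.c_[x[m],y[m],np.ones(m.sum())];z=P[m][:,2];k=np.linalg.lstsq(A,z,rcond=None)[0];g=abs(z-A@k)<.004
    k=np.linalg.lstsq(A[g],z[g],rcond=None)[0];print(tag,'pitch roll z0',k.round(4),g.sum())
    print('  x range',np.percentile(x[m][g],[.3,99.7]).round(4),'y',np.percentile(y[m][g],[.5,99.5]).round(4))
    xs=np.arange(x0,x1,.01)
    yy=[(y[m][g][(x[m][g]>a)&(x[m][g]<a+.01)]) for a in xs]
    print('  mid y',[(round(a+.005,3),round((q.min()+q.max())/2,4),round(np.ptp(q),3)) for a,q in zip(xs,yy) if len(q)>8])
fit(c,-.03,.05,.03,'wrist')
for n in('top','scene'):
    k=cam(n);fit(k,-.03,.18,.06,n)
    pickle.dump(k,open(n+'1.pkl','wb'))
    if n=='scene': 
        u,v=proj(k,[*(R[:2]+ux*.1),.13])[0].astype(int);save(k,'sc1.png',(u-100,v-75,u+100,v+75),4)
```

```text
wrist pitch roll z0 [-0.01   -0.0003  0.1318] 7239
  x range [-0.0185  0.0424] y [-0.0235  0.0231]
  mid y [(np.float64(-0.015), np.float64(-0.0001), np.float64(0.041)), (np.float64(-0.005), np.float64(-0.0), np.float64(0.038)), (np.float64(0.005), np.float64(-0.0001), np.float64(0.038)), (np.float64(0.015), np.float64(0.0), np.float64(0.04)), (np.float64(0.025), np.float64(-0.0002), np.float64(0.049)), (np.float64(0.035), np.float64(-0.0002), np.float64(0.049)), (np.float64(0.045), np.float64(-0.0002), np.float64(0.048))]
top pitch roll z0 [ 0.0163 -0.0062  0.128 ] 179
  x range [-0.0129  0.1563] y [-0.038   0.0358]
  mid y [(np.float64(0.125), np.float64(0.0155), np.float64(0.04)), (np.float64(0.135), np.float64(-0.0016), np.float64(0.075)), (np.float64(0.145), np.float64(-0.0012), np.float64(0.073)), (np.float64(0.155), np.float64(0.0002), np.float64(0.068))]
scene pitch roll z0 [-0.0098 -0.0153  0.1301] 729
  x range [0.0088 0.1543] y [-0.0399  0.0361]
  mid y [(np.float64(0.015), np.float64(-0.0031), np.float64(0.041)), (np.float64(0.025), np.float64(-0.0001), np.float64(0.076)), (np.float64(0.035), np.float64(-0.0007), np.float64(0.073)), (np.float64(0.045), np.float64(-0.0046), np.float64(0.073)), (np.float64(0.055), np.float64(-0.0012), np.float64(0.076)), (np.float64(0.065), np.float64(-0.0005), np.float64(0.074)), (np.float64(0.075), np.float64(-0.0021), np.float64(0.074)), (np.float64(0.085), np.float64(-0.0046), np.float64(0.074)), (np.float64(0.095), np.float64(-0.0026), np.float64(0.074)), (np.float64(0.105), np.float64(-0.0022), np.float64(0.071)), (np.float64(0.115), np.float64(-0.0019), np.float64(0.072)), (np.float64(0.125), np.float64(-0.0042), np.float64(0.076)), (np.float64(0.135), np.float64(-0.003), np.float64(0.074)), (np.float64(0.145), np.float64(-0.0013), np.float64(0.077)), (np.float64(0.155), np.float64(-0.0044), np.float64(0.068))]
```

View pics/sc1.png

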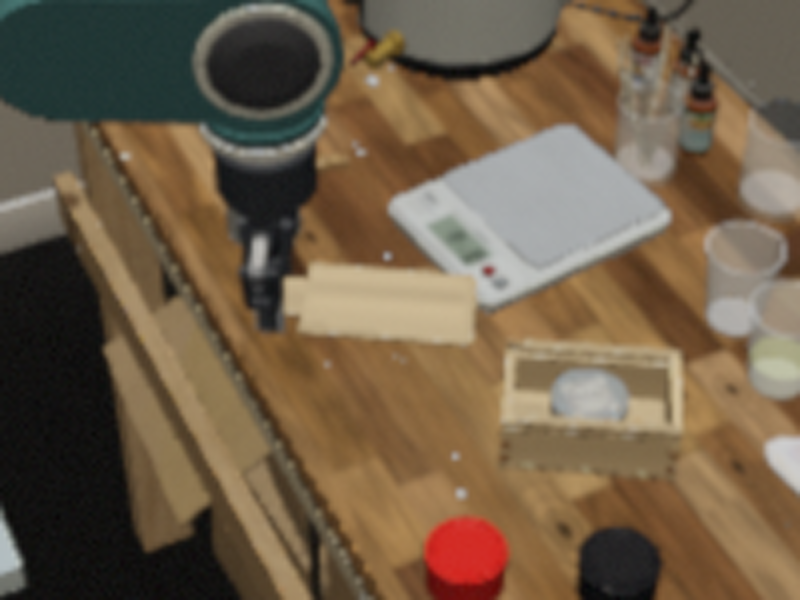

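The lid is held centred and drooping 0.010 rad, confirmed by wrist and scene cameras. In the crop it lies level ahead of the fingers, with the box mouth facing it at (510,410). I'll level it and feed it in.

Run:
```python
from h import *
b=np.array([.5997,-.2344]);yb=-.5516;ux=np.array([np.cos(yb),np.sin(yb)]);uy=np.array([-ux[1],ux[0]])
O=cv2.Rodrigues(np.array([*uy,0.])*-.010)[0]@ori(yb+np.pi/2)
at=lambda x,z:[*(b+ux*x),z]
robot.move_linear(at(-.250,.07),.12,O)
robot.move_linear(at(-.248,.0494),.08,O);f0=np.array(robot.read_wrist_force());print(robot.read_t())
for x in [-.235,-.225,-.215,-.205,-.195,-.18,-.165,-.15,-.135,-.12,-.105,-.098,-.094,-.092]:
    robot.move_linear(at(x,.0494),.06);f=np.array(robot.read_wrist_force())-f0
    print(x,'fx,fy,fz',round(f[:2]@ux,1),round(f[:2]@uy,1),round(f[2],1))
    if np.linalg.norm(f)>12: print('STOP');break
print(robot.read_t(),robot.read_finger_gap())
c=cam('scene');u,v=proj(c,[*b,.05])[0].astype(int);save(c,'sc2.png',(u-70,v-50,u+60,v+50),5)
```

```text
34.825
-0.235 fx,fy,fz -1.0 0.1 -0.6
-0.225 fx,fy,fz -0.5 -0.1 -0.1
-0.215 fx,fy,fz -0.8 -0.8 0.1
-0.205 fx,fy,fz -0.2 -0.2 1.3
-0.195 fx,fy,fz -1.4 -1.2 -0.0
-0.18 fx,fy,fz -1.3 -0.4 -0.1
-0.165 fx,fy,fz -1.0 -1.5 0.2
-0.15 fx,fy,fz -0.3 -0.6 0.9
-0.135 fx,fy,fz -0.7 -0.3 0.3
-0.12 fx,fy,fz -0.7 -0.2 0.3
-0.105 fx,fy,fz -1.4 -1.0 0.3
-0.098 fx,fy,fz 0.2 0.6 0.9
-0.094 fx,fy,fz -0.9 -0.6 1.1
-0.092 fx,fy,fz -1.0 -0.5 0.8
39.625 0.037050834266374164
```

View pics/sc2.png

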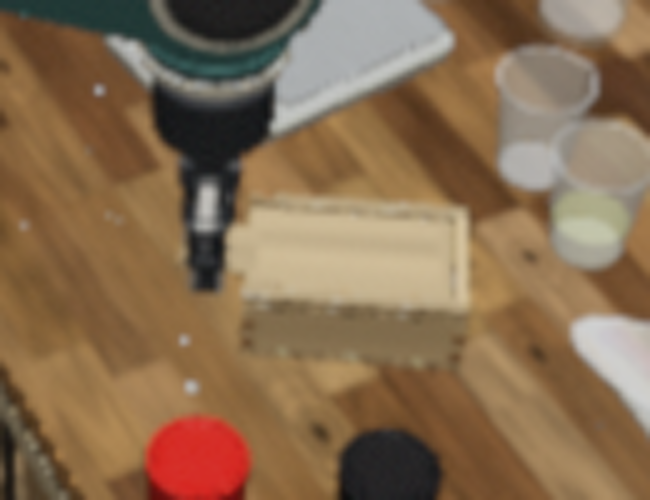

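The lid is in the grooves under the lips with only the tab out at (240,245), but there was no clear contact force at the back wall. I'll push a little further under force watch.

Run:
```python
from h import *
from meas import boxfit
b=np.array([.5997,-.2344]);yb=-.5516;ux=np.array([np.cos(yb),np.sin(yb)]);uy=np.array([-ux[1],ux[0]])
at=lambda x,z:[*(b+ux*x),z]
f0=np.array(robot.read_wrist_force())
for x in [-.091,-.090,-.089,-.088]:
    robot.move_linear(at(x,.0494),.03);f=np.array([robot.read_wrist_force() for _ in range(4)]).mean(0)-f0
    print(x,round(f[:2]@ux,1),round(f[:2]@uy,1),round(f[2],1))
robot.move_gripper(.060);robot.dwell(.1)
p=np.array(robot.read_ee_pos());robot.move_linear([p[0],p[1],.14],.2)
robot.move_linear([*(b-ux*.10+0*uy),.30],.2,ori(yb+np.pi/2));c=cam('wrist');print(robot.read_t())
import pickle;pickle.dump(c,open('end.pkl','wb'))
P=cloud(c);q=boxfit(c);print(q)
d=P[...,:2]-b;x=d@ux;y=d@uy
for nm,m in (('tab',(x<-.072)&(x>-.125)&(abs(y)<.025)),('panel',(abs(x)<.055)&(abs(y)<.03)),('+ylip',(abs(x)<.05)&(abs(y-.041)<.003)),('-ylip',(abs(x)<.05)&(abs(y+.041)<.003))):
    m=m&(P[...,2]>.03)&(P[...,2]<.07);print(nm,m.sum(),np.percentile(P[m][:,2],[10,50,90]).round(4),'x',np.percentile(x[m],[.5,99.5]).round(4),'y',np.percentile(y[m],[.5,99.5]).round(4))
save(c,'end.png',s=1.5)
```

```text
-0.091 -1.3 0.2 -0.5
-0.09 -1.8 0.4 0.1
-0.089 -2.3 1.1 1.0
-0.088 -1.5 -0.1 -0.2
42.725
(array([ 0.6012, -0.2349, -0.5517]), np.float64(0.005503340655091804), 5866, '+x,-x,+y,-y', np.float64(0.0541), np.float64(0.0498), np.float64(0.0564), np.float64(0.0563))
tab 662 [0.0489 0.0498 0.0508] x [-0.1062 -0.0723] y [-0.0188  0.0199]
panel 2628 [0.0489 0.0498 0.0508] x [-0.0546  0.0545] y [-0.0297  0.0297]
+ylip 249 [0.0554 0.0565 0.0575] x [-0.0496  0.0492] y [0.0381 0.0439]
-ylip 250 [0.0553 0.0564 0.0574] x [-0.0497  0.0494] y [-0.044 -0.038]
```

View pics/end.png

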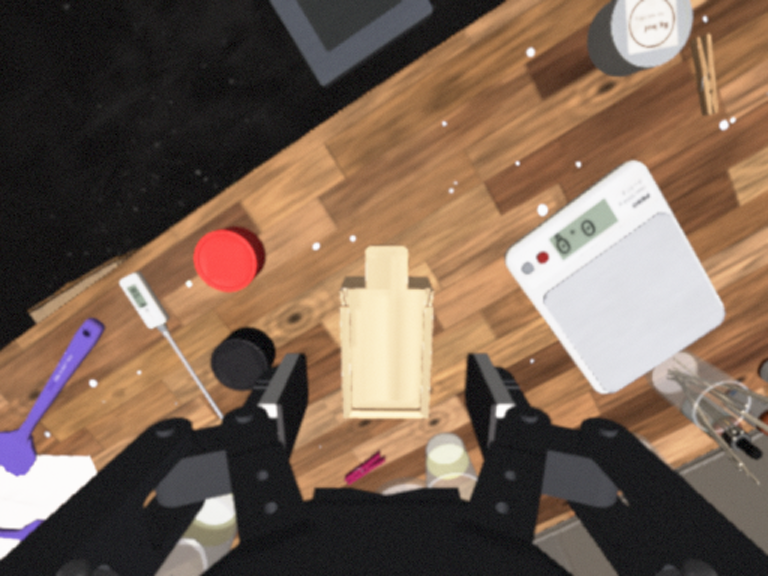

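Run:
```python
from h import *
import pickle
c=pickle.load(open('end.pkl','rb'));b=np.array([.5997,-.2344]);yb=-.5516;ux=np.array([np.cos(yb),np.sin(yb)]);uy=np.array([-ux[1],ux[0]])
P=cloud(c);d=P[...,:2]-b;x=d@ux;y=d@uy
pe=lambda m,a:np.percentile(a[m],[.5,2,98,99.5]).round(4)
w=(P[...,2]>.0535)&(P[...,2]<.062)&(abs(x)<.1)&(abs(y)<.06)
print('back wall x',pe(w&(abs(y)<.03),x));print('side walls x',pe(w&(abs(y)>.038),x),'y',pe(w,y))
t=(abs(P[...,2]-.0498)<.004)&(x<-.05)&(x>-.13)&(abs(y)<.015);print('tip x',pe(t,x))
o=pickle.load(open('w.pkl','rb'))['box'];P=cloud(o);d=P[...,:2]-b;x=d@ux;y=d@uy
w=(P[...,2]>.0535)&(P[...,2]<.062)&(abs(x)<.1)&(abs(y)<.06);print('before: back',pe(w&(abs(y)<.03),x),'side',pe(w&(abs(y)>.038),x))
```

```text
back wall x [0.0668 0.067  0.0759 0.0762]
side walls x [-0.0623 -0.0577  0.0724  0.0743] y [-0.0447 -0.0443  0.0449  0.0453]
tip x [-0.1062 -0.1059 -0.0514 -0.0502]
before: back [0.0619 0.062  0.0698 0.0702] side [-0.0687 -0.0641  0.0666  0.069 ]
```

The box slid about 6 mm with the lid. In the box's frame the tab tip is at −112 mm, which is exactly home, and the lid lies flat with its top at 49.8 mm.

Run:
```python
from h import *
print(robot.job_done(),robot.read_t())
```

```text
the job is handed in; nothing more can be done
the job is handed in; nothing more can be done
```

The job is handed in at about 43 s of the 64 s allowed, and no verdict came back: the small tin stands in the box and the lid is fully home under the lips and released, after the box slid about 6 mm on the final push.

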